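# Swing the bench magnifier over the printed king and press its lamp button

### The job

Inspect the printed chess king: with a fingertip, gently push the magnifier's swing arm round until its lens stands centred directly over the king (the tallest of the three chess pieces, with a cross on top), then press the lamp button on the magnifier's foot all the way down and let it go. Only push and press, grasp nothing; the lens stays over the king, and the chess pieces, the jar and the coin are left standing where they are.

Things in the scene. Friction and masses are not known exactly. Their poses are not given: they have to be found in the camera images.
- magnifier_arm (a joint): angle (rad) of the magnifier's swing arm about its upright post; 0 = arm along the stand's own +x, grows anticlockwise seen from above; stops at -1.1 and +1.1. The arm stays where it is left; friction torque about 0.12 N m, so about 1 N of sideways push at 130 mm from the pivot moves it. It only swings level, it cannot be raised.
- swing_pivot (a point): point on the vertical axis of the swing arm, at the arm bar's mid height (146 mm above the table). Around it is a black hub 32 mm in diameter, top (with a small bolt) at 172 mm above the table. Moves with the arm only in yaw: its x axis points along the arm to the lens.
- lens_center (a point): centre of the round clear lens at the end of the arm, 200 mm from the pivot, 146 mm above the table. The lens with its white rim is 98 mm in diameter and 12 mm thick (140 to 152 mm above the table). Between hub and rim runs a straight aluminium bar, 14 mm wide and 20 mm high (136 to 156 mm above the table), bare from 20 to 150 mm from the pivot.
- stand: fixed steel magnifier foot, 130 x 130 x 14 mm, with an 18 mm post at its centre and, towards its +y, a 50 mm wide, 10 mm thick outrigger that carries the lamp button. Origin: underside, below the post; z up, x is the arm's direction at joint value 0.
- lamp_button_top (a point): centre of the top face of the lamp push button, a grey round cap 28 mm in diameter in a black housing, at x -30 mm, y +155 mm of the stand's frame; pressed straight down from above.
- lamp_button (a joint): travel of the lamp button (m): 0 released, 0.006 fully down; spring-loaded, fully down takes about 4 N, returns by itself.
- king: loose black plastic chess king, 94 mm tall with a small cross on top, foot 34 mm in diameter, about 45 g. Origin: centre of its underside. It stands within some 10 mm of the lens's circle about the pivot, under which it fits with 40 mm to spare; which of the three places it has varies.
- rook: loose black plastic chess rook, 57 mm tall, with four battlements, foot 34 mm in diameter. Origin: centre of its underside. Leave alone.
- pawn: loose black plastic chess pawn, 50 mm tall with a ball head, foot 34 mm in diameter. Origin: centre of its underside. Leave alone.
- glue_jar: loose small white glue jar with a yellow cap, 44 mm in diameter, 55 mm tall. Origin: centre of its underside. Leave alone.
- printed_coin: loose brown disc lying flat, 40 mm in diameter, 8 mm thick. Origin: centre of its underside. Leave alone.

How it is judged:
By the outcome, as a careful person would: the job done as asked, in the order asked, and still so for the second after the job is handed in, with the robot touching nothing.
It also fails if it takes over 50 s, if anything falls off the work surface, if the arm or the gripper's body presses on something with over 40 N, if the wrist force passes 120 N, or if a joint passes its speed limit or range.

### The arm

A 7-joint arm with a two-finger parallel gripper is mounted at the origin on the work surface. World frame = base frame: x ahead of the robot, y to its left, z up, the work surface at z = 0. Lengths are in m, angles in rad, forces in N, time in s.
With the tool pointing down it reaches from about 0.425 to 0.875 m from the base axis. Payload 9.9 kg.
Tool frame: the origin (TCP) lies between the finger pads; the fingertips stand 19 mm ahead of it and the grasp point (between the pads) is the TCP (arm.finger_overhang is the distance from the TCP to the fingertips, in m); z points along the fingers, y is the line along which they close (so a half turn about z gives the same grasp; the last joint's range is limited). The gripper opens to 85 mm and grips with 20 to 120 N. Pads are 22 mm wide; open, the fingers measure 114 mm over their backs; the gripper's body (76 mm by 85 mm) begins 54 mm behind the grasp point. The pads swing forward as they close: fully open they stand 13 mm farther back than shut.
Start: joints at [-1.261, 0.576, 0.025, 1.437, -0.015, 1.129, -0.057], TCP at [0.259, 0.623, 0.218] pointing down, gripper open.
Joint ranges: [-2.76, 2.76], [-0.34, 2.15], [-1.52, 1.57], [0.19, 2.46], [-1.09, 4.23], [0.17, 1.99], [-2.82, 2.82]. Speed limits (rad/s): [2.22, 2.22, 3.01, 3.01, 3.14, 3.14, 3.14].

### API

Orientations are given as a unit quaternion [w, x, y, z].
In Python, from workcell import arm gives the robot as it stands. The module is installed in compiled form; this text tells all that it offers.
- The arm moves only by the shell command python3 -m handwheel 'ROWS' [FORCE]. ROWS is JSON, a list of rows, each a list of 3 entries, a list of its own where there are three numbers: the shift along the tool's x, y, z in cm, then the turn, a rotation vector about the tool's x, y, z in rad, then the closure in counts, from 0 (fully open) to 255 (shut). In form: [[[x, y, z], [wx, wy, wz], grip], ...]. A call has 1 to 5 rows; each row is the pose to reach, as a shift and turn from the pose commanded when the call began, along the tool's axes at that moment; what a row does not reach only later rows make up. A row lasts 1/10 s, in which the tool goes at most 50 mm and 8.59 degrees, less where a joint would pass 70% of its speed; a pose out of reach is approached as far as the arm can. A call with a gripper value outside its range is refused whole. The fingers move at their own pace and stop on an object; FORCE is the grip in N (left out, the last holds). Time passes only in rows, so rows that repeat a pose let the fingers close. It gives the time, the measured TCP pose, the force, the opening and the grip force at its end, in the units of the state.
- arm.get_state(): the state, without advancing time (a new reading comes with each control period).
- arm.read_camera(name): name is "scene" or "top" or "wrist"; returns a dict with "color" (384x512x3 uint8, blue, green, red), "vfov" (degrees; the focal length in pixels is half the picture's height over the tangent of half this angle, whatever the lens; pixels are square), "cx", "cy" (the principal point, pixels), "position" and "attitude" of the camera in the world; the wrist camera has in their place "mount" (4x4, takes a point from camera to tool coordinates, whose origin is the TCP and whose axes are the flange's). Camera axes: x right, y down, z forward; pixel columns grow to the right and rows downward; lengths in m; the calibration is good to about 2 mm. A picture is of the moment at which its call begins: read the wrist's pose just before it. There is no depth.
- arm.job_done(): hands the job in; it is judged then, once.
Trained networks look in a picture, given as the dict that the camera call returned (one of the last four; its "shot" number tells which), for a name from the list of things; names that differ only in an ending like _2 or _b are one class to them, and where a whole thing is asked for, a point or a joint stands for the part that bears it (a point fixed in the world has none). Each returns a list of dicts, best first, with "p" (0 to 1); they miss things now and then, are a little off and sometimes report something else, mostly with a low value. They report only what shows in the picture. A call takes as long as a camera call.
- arm.masks_of(picture, query): "region" (384x512 bool, what is visible of it) and "extent" ([left, top, width, height] in pixels, round what is visible of it).
The state is a dict: "time": time; "joints": joint angles; "qvel": joint speeds; "tau": joint torques, N m; "tool_pos": TCP position; "tcp_rot": TCP orientation; "force": force on the tool from outside, world axes, zero at the start; "ft_torque": the same for the moment, N m; "width": finger opening in m; "finger_force": force on a finger pad.
Only numpy, scipy, OpenCV 4.12 (cv2) and the standard library are available. Lean on these libraries where they do the work, as an engineer would, in place of code of your own. Each camera call takes 0.05 s, during which the arm holds its last target. There are 200 camera calls.

## Working session

There is one attempt and no reset: what is moved stays moved. The work goes in short steps, Python scripts to look and compute and a shell command to move; the robot and the scene stay as the last step left them, time stands still between calls to the robot, and variables do not carry over. Pictures are saved under pics/ and viewed, at most 10 in all, crops included, and the job is handed in when it is done.

```bash
mkdir -p pics; cat > h.py <<'E'
import numpy as np, cv2
from scipy.spatial.transform import Rotation as R
from workcell import arm
def cam(n):
    s=arm.get_state(); p=arm.read_camera(n)
    f=p["color"].shape[0]/2/np.tan(np.radians(p["vfov"])/2)
    if "mount" in p:
        T=np.eye(4);q=s["tcp_rot"];T[:3,:3]=R.from_quat([q[1],q[2],q[3],q[0]]).as_matrix();T[:3,3]=s["tool_pos"]
        M=T@np.array(p["mount"]);p["R"]=M[:3,:3];p["t"]=M[:3,3]
    else:
        a=np.array(p["attitude"]);p["t"]=np.array(p["position"])
        p["R"]=a if a.shape==(3,3) else R.from_quat([a[1],a[2],a[3],a[0]]).as_matrix()
    p["f"]=f
    return p
def ray(p,u,v):
    d=p["R"]@np.array([(u-p["cx"])/p["f"],(v-p["cy"])/p["f"],1]);return p["t"],d
def atz(p,u,v,z):
    t,d=ray(p,u,v);return t+d*(z-t[2])/d[2]
def proj(p,X):
    c=p["R"].T@(np.array(X)-p["t"]);return np.array([p["cx"]+p["f"]*c[0]/c[2],p["cy"]+p["f"]*c[1]/c[2]])
def tri(*pr):
    A=0;b=0
    for p,u,v in pr:
        t,d=ray(p,u,v);d=d/np.linalg.norm(d);P=np.eye(3)-np.outer(d,d);A=A+P;b=b+P@t
    return np.linalg.solve(A,b)
E
python3 - <<'E'
from h import *
np.set_printoptions(precision=4,suppress=True)
s=arm.get_state();print(s)
ims=[]
for n in ["top","scene"]:
    p=cam(n);ims.append(p["color"]);print(n,p["t"],p["R"].tolist(),p["f"],p["cx"],p["cy"])
    for q in ["king","rook","pawn","magnifier_arm","lens_center","lamp_button","stand","glue_jar","printed_coin"]:
        for m in arm.masks_of(p,q)[:2]:
            v,u=np.nonzero(m["region"]);print(q,round(m["p"],2),m["extent"],u.mean().round(1),v.mean().round(1))
    cv2.imwrite(f"pics/{n}0.png",cv2.resize(p["color"],(800,600)))
E
```

```text
{'time': 0.0, 'joints': array([-1.2608,  0.5765,  0.0249,  1.4379, -0.015 ,  1.129 , -0.0564]), 'qvel': array([-0.0009,  0.0004,  0.0004,  0.0031,  0.0007,  0.001 , -0.001 ]), 'tau': array([ -0.0011, -76.5755,   2.25  , -28.5956,   0.0153,   0.0128,
         0.    ]), 'tool_pos': array([0.2588, 0.6229, 0.2174]), 'tcp_rot': array([-0.0001,  0.1956,  0.9807, -0.0008]), 'force': array([-0.0902,  0.0856, -1.1186]), 'ft_torque': array([-0.012 , -0.0146, -0.0257]), 'finger_force': 0.0, 'width': 0.08519456407050222}
top [ 0.5508 -0.019   1.0928] [[0.007820350296274235, -0.9989119779150253, 0.04597502038211631], [-0.9999557610812146, -0.008052284374324285, -0.004861748332032581], [0.0052266625807078915, -0.04593496592191464, -0.9989307588136528]] 485.49265425614317 255.67365790015353 189.81902048017545
king 0.65 [282.5, 160.3, 11.2, 16.3] 286.5 166.5
rook 0.74 [218.7, 168.5, 10.3, 17.4] 223.2 176.6
pawn 0.48 [332.6, 186.5, 11.7, 14.7] 336.0 193.2
pawn 0.3 [234.0, 133.7, 47.4, 135.3] 262.0 178.0
magnifier_arm 0.69 [234.1, 133.1, 50.8, 141.0] 261.7 178.1
lens_center 0.81 [231.5, 131.7, 52.3, 1
[... 675 characters left out ...]
.5, 199.5, 15.7, 18.2] 173.2 208.5
magnifier_arm 0.88 [212.1, 123.9, 51.4, 103.1] 239.4 191.8
magnifier_arm 0.26 [163.4, 197.4, 18.5, 23.4] 173.7 209.3
lens_center 0.95 [209.2, 127.8, 54.6, 100.7] 239.2 192.6
lens_center 0.38 [170.4, 145.1, 20.1, 30.3] 181.8 162.1
lamp_button 0.59 [232.2, 290.3, 20.3, 19.1] 241.6 299.5
lamp_button 0.57 [323.7, 190.5, 11.8, 15.4] 326.1 196.3
stand 0.72 [208.2, 125.0, 135.2, 102.9] 262.0 191.7
stand 0.39 [170.3, 145.8, 20.2, 28.4] 181.6 161.1
glue_jar 0.79 [171.9, 144.8, 17.2, 28.1] 181.8 161.7
glue_jar 0.34 [206.1, 126.2, 62.9, 105.4] 239.4 191.9
printed_coin 0.85 [231.8, 290.7, 18.4, 17.3] 241.4 299.0
printed_coin 0.27 [205.7, 128.1, 58.3, 100.8] 239.0 192.7
```

View pics/top0.png

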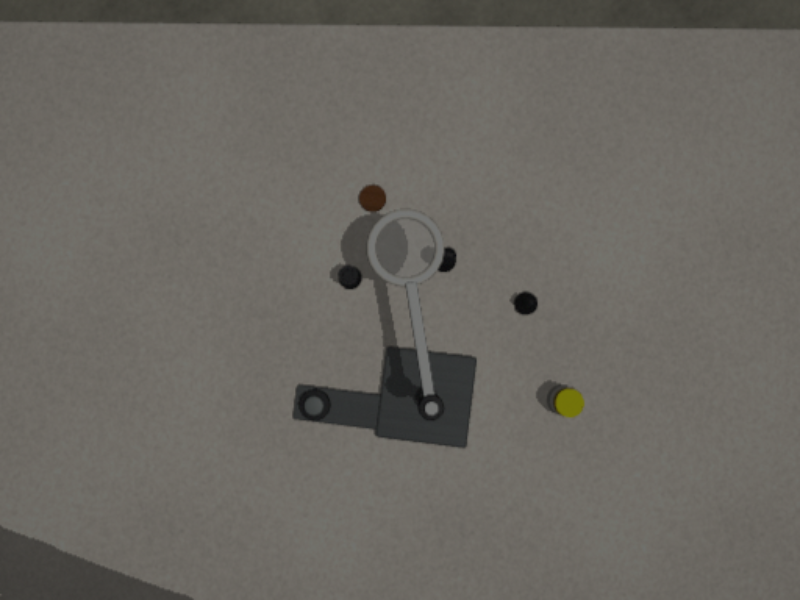

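View pics/scene0.png

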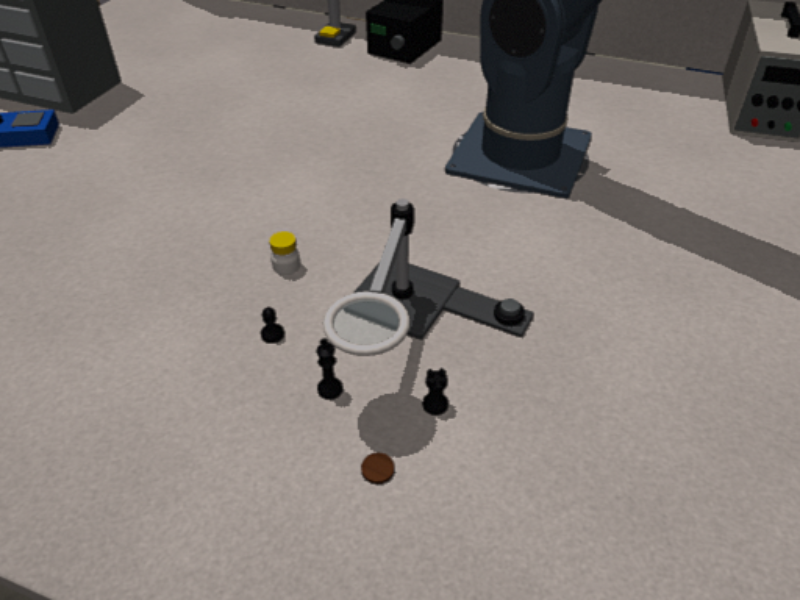

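The top view shows the lens at about (259,158), the hub at (276,260), the king half under the rim at (286,166) and the button at (201,258). In the scene view the king's foot is at (211,248), its cross at (208,219) and the button at (326,195).

```bash
cat > m.py <<'E'
from h import *
np.set_printoptions(precision=4,suppress=True)
t=cam("top");s=cam("scene")
b=lambda a:(a[0]*.64,a[1]*.64)
L=tri((t,*b((405,247))),(s,*b((367,322))));print("lens tri",L, atz(t,*b((405,247)),.146),atz(s,*b((367,322)),.146))
print("hub top",atz(t,*b((431,407)),.172),atz(s,*b((402,202)),.172))
print("button",tri((t,*b((314,404))),(s,*b((510,305)))))
print("king top/foot from scene",atz(s,*b((325.5,341)),.094),atz(s,*b((330,388)),.005),"top",atz(t,*b((447,260)),.04))
for q in ["king"]:
    for p in (t,s):
        for m in arm.masks_of(p,q)[:1]:print(m["extent"])
for n,x in dict(rook=(350,277),pawn=(526,302),jar=(569,402),coin=(372,198)).items():print(n,atz(t,*b(x),.045 if n!="coin" else .008))
cs=s["color"][90:290,150:350];cv2.imwrite("pics/sc.png",cv2.resize(cs,(600,600),interpolation=cv2.INTER_CUBIC))
cs=t["color"][120:290,180:350];cv2.imwrite("pics/tc.png",cv2.convertScaleAbs(cv2.resize(cs,(600,600),interpolation=cv2.INTER_CUBIC),alpha=1.8))
E
python3 m.py
```

```text
lens tri [ 0.6564 -0.0295  0.1457] [ 0.6566 -0.03    0.146 ] [ 0.6565 -0.0288  0.146 ]
hub top [ 0.46   -0.0626  0.172 ] [ 0.4605 -0.0623  0.172 ]
button [0.4489 0.0943 0.0303]
king top/foot from scene [ 0.6567 -0.0847  0.094 ] [ 0.6561 -0.0862  0.005 ] top [ 0.6508 -0.0899  0.04  ]
[278.2, 160.2, 13.5, 12.9]
[323.0, 190.1, 10.1, 12.4]
rook [0.6256 0.0446 0.045 ]
pawn [ 0.5929 -0.1992  0.045 ]
jar [ 0.4558 -0.2584  0.045 ]
coin [0.7425 0.0164 0.008 ]
```

View pics/tc.png

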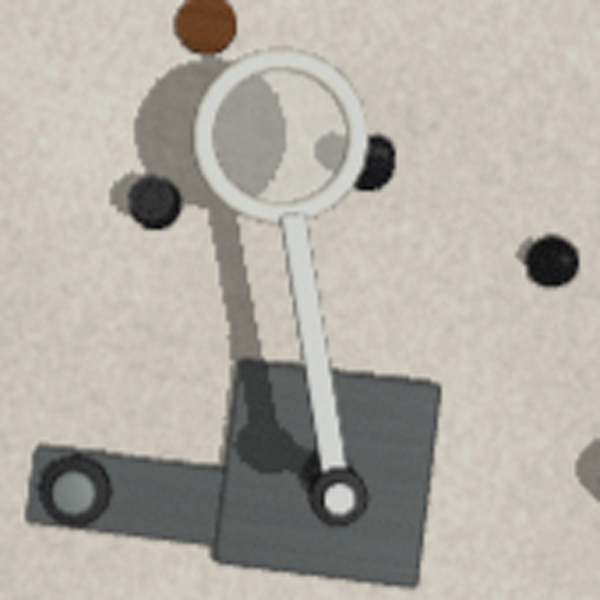

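View pics/sc.png

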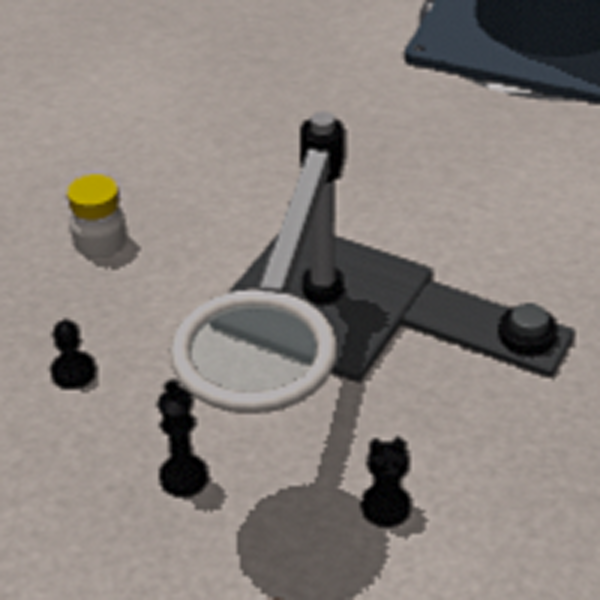

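```bash
python3 -m handwheel '[[[-4,-3,0],[0,0,-0.13],255],[[-8,-6.1,0],[0,0,-0.26],255],[[-12,-9.1,0],[0,0,-0.39],255],[[-16,-12.1,0],[0,0,-0.39],255],[[-20,-15.2,0],[0,0,-0.39],255]]' 20
```

```text
time: 1.7
tool_pos: [0.3857, 0.4055, 0.2185]
tcp_rot: [0.0, 0.002, 1.0, 0.0]
force: [0.8, 0.0, -0.5]
width: 0.0124
finger_force: 0.0
```

```bash
python3 -m handwheel '[[[-2.5,-4.2,0],[0,0,0],255],[[-5,-8.4,0],[0,0,0],255],[[-7.5,-12.6,0],[0,0,0],255],[[-10,-16.8,0],[0,0,0],255],[[-12.5,-21,0],[0,0,0],255]]' && python3 -m handwheel '[[[-2.6,-4.3,0],[0,0,0],255],[[-5.2,-8.6,0],[0,0,0],255],[[-7.8,-12.6,0],[0,0,0],255],[[-7.8,-12.6,0],[0,0,0],255]]'
```

```text
time: 2.2
tool_pos: [0.5098, 0.195, 0.2186]
tcp_rot: [0.0, 0.002, 1.0, 0.0]
force: [0.5, 0.8, -0.5]
width: 0.0
finger_force: 0.0
time: 2.6
tool_pos: [0.5894, 0.0622, 0.2183]
tcp_rot: [0.001, 0.007, 1.0, -0.002]
force: [-1.1, -0.3, 0.3]
width: 0.0003
finger_force: 0.0
```

```bash
python3 -m handwheel '[[[0,0,3],[0,0,0],255],[[0,0,5.5],[0,0,0],255],[[0,0,7.1],[0,0,0],255],[[0,0,7.1],[0,0,0],255]]' && python3 -m handwheel '[[[0,-2,0],[0,0,0],255],[[0,-4,0],[0,0,0],255],[[0,-6,0],[0,0,0],255],[[0,-7,0],[0,0,0],255],[[0,-7.5,0],[0,0,0],255]]'
```

```text
time: 3.0
tool_pos: [0.585, 0.0705, 0.1452]
tcp_rot: [-0.002, 0.002, 1.0, -0.0]
force: [-0.5, 0.2, 0.9]
width: -0.0001
finger_force: 0.0
time: 3.5
tool_pos: [0.5866, -0.0053, 0.1482]
tcp_rot: [0.001, 0.003, 1.0, -0.0]
force: [-0.7, 0.1, -0.3]
width: 0.0001
finger_force: 0.0
```

```bash
python3 -m handwheel '[[[0,-0.6,0],[0,0,0],255],[[0,-1.2,0],[0,0,0],255],[[0,-1.8,0],[0,0,0],255],[[0,-2.4,0],[0,0,0],255],[[0,-3.0,0],[0,0,0],255]]' && python3 -m handwheel '[[[0,-0.4,0],[0,0,0],255],[[0,-0.8,0],[0,0,0],255],[[0,-1,0],[0,0,0],255],[[0,-1,0],[0,0,0],255]]'
cat > look.py <<'E'
from h import *
import sys
np.set_printoptions(precision=4,suppress=True)
print(arm.get_state()["tool_pos"])
for n in ("top","scene"):
    p=cam(n)
    for q in ("lens_center","king"):
        for m in arm.masks_of(p,q)[:2]:print(n,q,round(m["p"],2),m["extent"])
    c=p["color"][100:280,170:350];cv2.imwrite(f"pics/{n}{sys.argv[1]}.png",cv2.convertScaleAbs(cv2.resize(c,(600,600),interpolation=cv2.INTER_CUBIC),alpha=1.6))
E
python3 look.py 1
```

```text
time: 4.0
tool_pos: [0.5861, -0.0348, 0.1472]
tcp_rot: [-0.0, 0.002, 1.0, -0.0]
force: [0.7, 0.7, 0.2]
width: -0.0003
finger_force: 0.0
time: 4.4
tool_pos: [0.586, -0.0448, 0.1473]
tcp_rot: [-0.0, 0.002, 1.0, -0.0]
force: [-0.4, -0.3, 0.5]
width: 0.0001
finger_force: 0.0
[ 0.586  -0.0448  0.1473]
top lens_center 0.7 [246.9, 130.7, 26.7, 11.0]
top king 0.45 [332.4, 188.2, 9.5, 15.7]
scene lens_center 0.87 [210.5, 141.2, 53.0, 88.3]
scene lens_center 0.28 [319.3, 187.7, 15.8, 16.7]
scene king 0.81 [199.9, 213.3, 22.8, 44.0]
```

View pics/scene1.png

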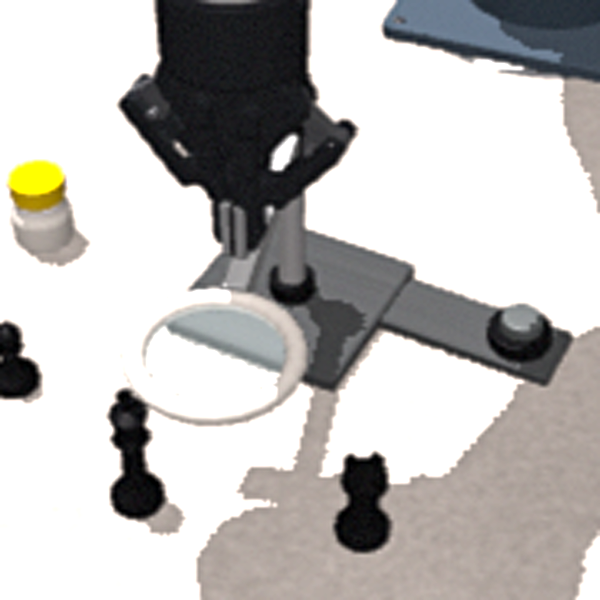

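The lens still sits at about (235,207) and the finger seems to be over or beside the bar, so I'll check where the tip really is.

```bash
python3 - <<'E'
from h import *
print(arm.finger_overhang)
s=cam("scene");t=cam("top")
T=arm.get_state()["tool_pos"]
f=lambda p:((proj(s,p)-[170,100])*600/180).round()
for z in (.166,.147,.128,.115):print(z,f([T[0],T[1],z]))
print("bar now at T.x",f([.586,-.0414,.156]),"lens",f([.6565,-.0295,.146]),"hub",f([.46,-.0625,.172]))
c=s["color"][130:220,190:310];cv2.imwrite("pics/z.png",cv2.resize(c,(800,600),interpolation=cv2.INTER_CUBIC))
E
```

```text
0.019
0.166 [239. 237.]
0.147 [240. 262.]
0.128 [241. 288.]
0.115 [242. 304.]
bar now at T.x [245. 251.] lens [215. 353.] hub [291.  97.]
```

View pics/z.png

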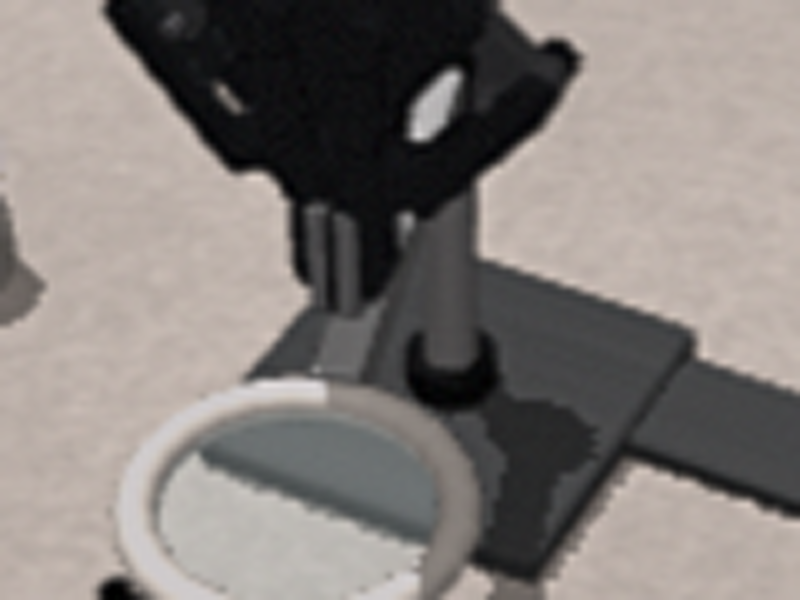

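```bash
python3 - <<'E'
from h import *
np.set_printoptions(precision=4,suppress=True)
w=cam("wrist");t=cam("top");s=arm.get_state()
print(s["tool_pos"],s["force"],s["joints"],w["t"],np.array(w["mount"]))
T=s["tool_pos"]
print(proj(w,T),proj(w,T-[0,0,.019]),proj(w,[.586,-.0414,.156]),proj(w,[.46,-.0625,.172]),proj(w,[.6565,-.0295,.146]))
im=np.hstack([cv2.resize(w["color"],(400,300)),cv2.resize(t["color"][100:300,150:416],(400,300))])
cv2.imwrite("pics/wt.png",cv2.convertScaleAbs(im,alpha=1.4))
E
```

```text
[ 0.5861 -0.0444  0.1473] [-0.5268 -0.3002  1.515 ] [-0.0139  0.5166  0.0148  1.768  -0.0097  0.8571  1.5724] [ 0.5049 -0.044   0.3037] [[-0.0002 -0.9479 -0.3184  0.0811]
 [ 1.     -0.0001 -0.0002 -0.    ]
 [ 0.0001 -0.3184  0.9479 -0.1564]
 [ 0.      0.      0.      1.    ]]
[259.1791 234.8087] [259.1823 222.0885] [264.1067 241.4713] [212.7124 -19.1452] [280.2932 322.2954]
```

View pics/wt.png

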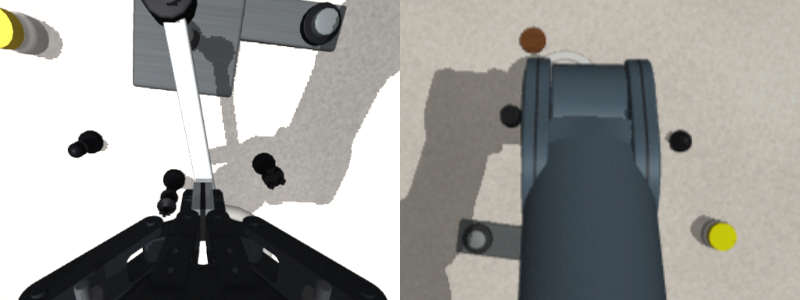

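```bash
python3 - <<'E'
from h import *
from scipy.optimize import least_squares
np.set_printoptions(precision=4,suppress=True)
w=cam("wrist")
for n,X in dict(button=(.4489,.0943,.0303),rookfoot=(.6256,.0446,.0),kingfoot=(.656,-.086,0),pawnfoot=(.5929,-.1992,0),hubtop=(.46,-.0625,.172)).items():print(n,proj(w,X)*400/512)
# where must the camera be?
obs=[((.4489,.0943,.0303),(322,24)),((.5929,-.199,.042),(77,150)),((.5929,-.199,.006),(91,141)),((.6256,.0446,.006),(264,163)),((.656,-.086,.006),(174,179))]
t0=w["t"].copy()
def r(x):
    w["t"]=t0+x[:3];o=[]
    for X,u in obs:o+=list(proj(w,X)*400/512-u)
    return o
s=least_squares(r,np.zeros(3),loss="soft_l1");print(s.x,np.array(r(s.x)).round(1))
E
```

```text
button [326.1451  24.054 ]
rookfoot [261.4778 161.4   ]
kingfoot [175.9696 179.8658]
pawnfoot [ 96.8666 141.2027]
hubtop [166.267  -14.9152]
[ 0.0009  0.0046 -0.0004] [ 0.4 -0.9  0.9 -0.2  0.6  0.9 -4.4 -0.5 -1.6  2.2]
```

Both views show the pads ending on top of the bar, with no force and the bar unmoved. I'll back off to the +y side and find the real tip height.

```bash
python3 -m handwheel '[[[0,0,-0.5],[0,0,0],255],[[0,2,-0.5],[0,0,0],255],[[0,4,-0.5],[0,0,0],255],[[0,6,-0.5],[0,0,0],255],[[0,6,-0.5],[0,0,0],255]]'
python3 - <<'E'
from h import *
s=cam("scene");T=arm.get_state()["tool_pos"];print(T)
c=s["color"][130:220,200:320];im=cv2.resize(c,(800,600),interpolation=cv2.INTER_CUBIC)
for dz,col in ((0,(0,0,255)),(-.019,(0,255,0))):
    u=(proj(s,T+[0.011,0,dz])-[200,130])*800/120;print(u);cv2.circle(im,tuple(int(x) for x in u),5,col,-1)
cv2.imwrite("pics/z2.png",cv2.convertScaleAbs(im,alpha=1.3))
E
```

```text
time: 5.45
tool_pos: [0.5864, 0.0192, 0.1526]
tcp_rot: [0.0, -0.0, 1.0, 0.001]
force: [1.2, 0.1, 0.2]
width: 0.0
finger_force: 0.0
[0.58638721 0.01704881 0.15261625]
[473.21985077 389.04408147]
[471.72931155 439.79405507]
```

View pics/z2.png

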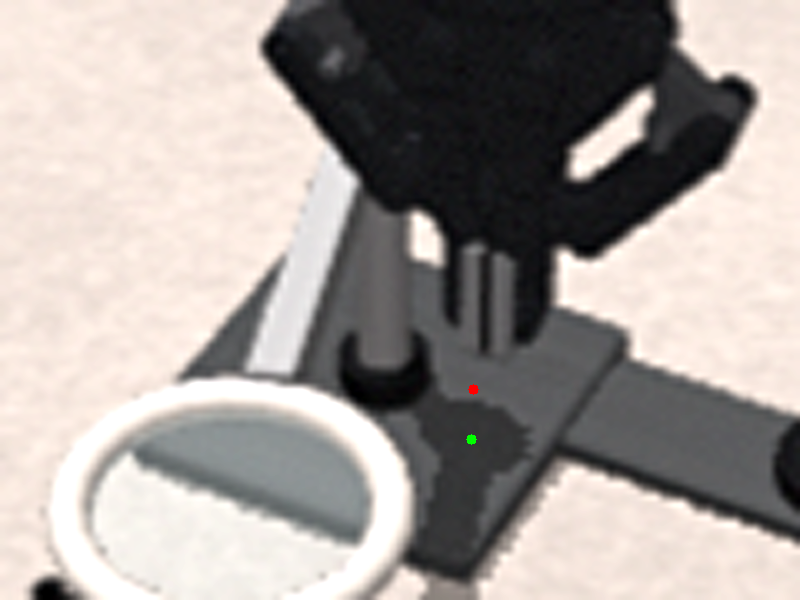

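The pads really end about 13 mm above the reported TCP, at image (490,355) against (473,389). So I need to go 3 cm lower before pushing.

```bash
python3 -m handwheel '[[[0,0,1.5],[0,0,0],255],[[0,0,3],[0,0,0],255],[[0,-1.5,3],[0,0,0],255],[[0,-3,3],[0,0,0],255],[[0,-4,3],[0,0,0],255]]' && python3 -m handwheel '[[[0,-0.4,0],[0,0,0],255],[[0,-0.8,0],[0,0,0],255],[[0,-1.2,0],[0,0,0],255],[[0,-1.6,0],[0,0,0],255],[[0,-2,0],[0,0,0],255]]' && python3 -m handwheel '[[[0,-0.3,0],[0,0,0],255],[[0,-0.6,0],[0,0,0],255],[[0,-0.8,0],[0,0,0],255],[[0,-0.8,0],[0,0,0],255]]'
cat > lens.py <<'E'
from h import *
from scipy.optimize import least_squares
np.set_printoptions(precision=4,suppress=True)
H=np.array([.460,-.0625]);K=np.array([.656,-.086])
def model(p,th):   # rim ring at top height, mid radius 43 mm
    a=np.linspace(0,2*np.pi,120);c=H+.199*np.array([np.cos(th),np.sin(th)])
    return np.array([proj(p,(c[0]+.044*np.cos(x),c[1]+.044*np.sin(x),.152)) for x in a],np.float32)
def angle(p):
    g=cv2.GaussianBlur(p["color"].min(2).astype(np.float32),(0,0),1);ths=np.arange(-.6,.6,.004);sc=[]
    def inner(th,r):
        a=np.linspace(0,2*np.pi,120);c=H+.199*np.array([np.cos(th),np.sin(th)])
        q=np.array([proj(p,(c[0]+r*np.cos(x),c[1]+r*np.sin(x),.148)) for x in a],np.float32)
        return cv2.remap(g,q[:,0],q[:,1],cv2.INTER_LINEAR).ravel()
    for t in ths:
        on=inner(t,.0455);sc.append(np.mean(np.tanh((on-inner(t,.036))/20)+np.tanh((on-inner(t,.054))/20)))
    i=int(np.argmax(sc));return ths[i],sc[i]
def kang():return np.arctan2(*(K-H)[::-1])
if __name__=="__main__":
    s=cam("scene");th,q=angle(s);print("T",arm.get_state()["tool_pos"],"angle",th,q,"goal",kang())
    import sys
    c=s["color"][100:280,170:350].copy();im=cv2.resize(c,(600,600),interpolation=cv2.INTER_CUBIC)
    for u in model(s,th):cv2.circle(im,tuple(int(v) for v in (u-[170,100])*600/180),1,(0,0,255),-1)
    if len(sys.argv)>1:cv2.imwrite(f"pics/{sys.argv[1]}.png",im)
E
python3 lens.py l1
```

```text
time: 6.0
tool_pos: [0.5865, -0.0277, 0.1231]
tcp_rot: [0.001, 0.003, 1.0, -0.001]
force: [0.9, 0.6, -1.0]
width: -0.0001
finger_force: 0.5
time: 6.5
tool_pos: [0.5862, -0.0443, 0.1224]
tcp_rot: [0.0, 0.002, 1.0, 0.0]
force: [0.4, 1.5, 0.1]
width: 0.0
finger_force: 0.6
time: 6.9
tool_pos: [0.5859, -0.053, 0.1222]
tcp_rot: [-0.0, 0.002, 1.0, -0.0]
force: [-0.7, -0.0, 0.3]
width: 0.0
finger_force: 0.0
T [ 0.5858 -0.0528  0.1222] angle -0.09999999999999953 1.4754094 goal -0.11932833251701792
```

View pics/l1.png

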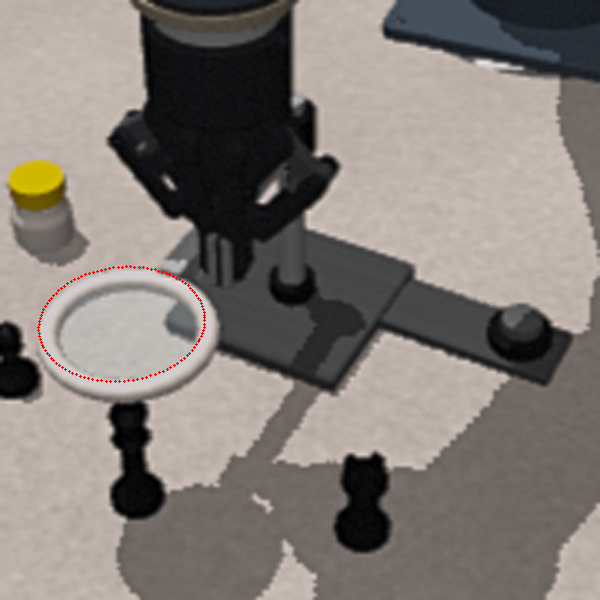

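The arm has swung; the rim now spans 38–218 by 265–398 in the crop, centre about (128,331).

```bash
python3 - <<'E'
from lens import *
s=cam("scene");g=lambda u,v:(170+u*.3,100+v*.3)
def fit(pts,z=.146):
    P=np.array([atz(s,*g(*q),z)[:2] for q in pts]);r=least_squares(lambda x:np.hypot(*(P-x[:2]).T)-x[2],[.65,-.08,.045]);return r.x
c=fit([(38,330),(218,330),(128,398),(60,374),(196,374),(128,265),(60,285)]);print("outer fit",c)
v=c[:2]-H;print("r,ang",np.hypot(*v),np.arctan2(v[1],v[0]),"goal",kang())
print("king foot",atz(s,*g(137,494),.005),"neck",atz(s,*g(128,405),.088))
print("expected king px: ",[(proj(s,(.656,-.086,z))-[170,100])/.3 for z in (0.005,.07)])
E
```

```text
outer fit [ 0.6547 -0.0805  0.0502]
r,ang 0.19552976075278117 -0.09197816647219603 goal -0.11932833251701792
king foot [ 0.6559 -0.0865  0.005 ] neck [ 0.6593 -0.0838  0.088 ]
expected king px:  [array([137.6483, 494.3505]), array([129.3938, 421.551 ])]
```

```bash
python3 -m handwheel '[[[0,-0.15,0],[0,0,0],255],[[0,-0.3,0],[0,0,0],255],[[0,-0.3,0],[0,0,0],255]]' && python3 -m handwheel '[[[0,1,0],[0,0,0],255],[[0,3,0],[0,0,0],255],[[0,5,-2],[0,0,0],255],[[0,6,-5],[0,0,0],255],[[0,7,-9],[0,0,0],255]]' && python3 -m handwheel '[[[2,4,0],[0,0,0],255],[[5,8,0],[0,0,0],255],[[8,10,0],[0,0,0],255],[[11,12.5,0],[0,0,0],255],[[14,14,0],[0,0,0],255]]'
python3 - <<'E'
from h import *
print(arm.get_state()["tool_pos"])
t=cam("top");s=cam("scene")
a=cv2.resize(t["color"][130:215,220:310],(400,400),interpolation=cv2.INTER_CUBIC) if 0 else cv2.resize(t["color"][130:220,235:325],(400,400),interpolation=cv2.INTER_CUBIC)
b=cv2.resize(s["color"][165:265,170:270],(400,400),interpolation=cv2.INTER_CUBIC)
cv2.imwrite("pics/l2.png",cv2.convertScaleAbs(np.hstack([a,b]),alpha=1.3))
E
```

```text
time: 7.3
tool_pos: [0.5858, -0.0556, 0.1222]
tcp_rot: [-0.0, 0.002, 1.0, -0.0]
force: [0.3, 1.0, -0.1]
width: 0.0
finger_force: 0.2
time: 7.8
tool_pos: [0.5852, 0.0162, 0.212]
tcp_rot: [-0.002, 0.001, 1.0, -0.0]
force: [0.4, -0.2, -0.0]
width: -0.0001
finger_force: 0.0
time: 8.3
tool_pos: [0.4452, 0.1576, 0.2124]
tcp_rot: [0.0, 0.001, 1.0, 0.0]
force: [-0.5, -0.0, 0.7]
width: 0.0001
finger_force: 0.0
[0.4452241  0.15764653 0.21243677]
```

View pics/l2.png

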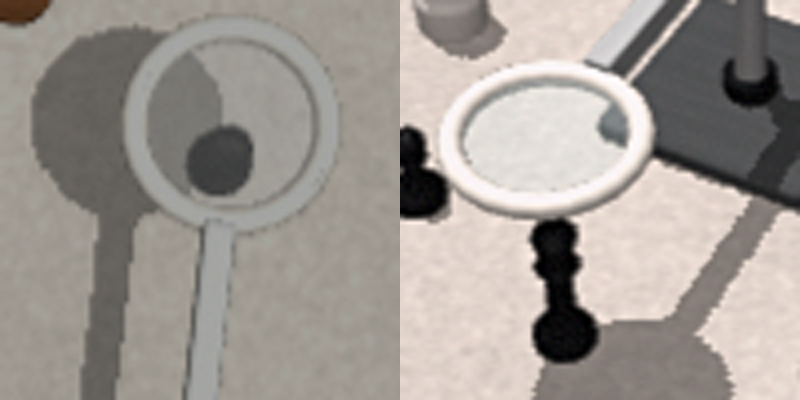

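The rim centre in the top crop is (232,124) and the king blob (220,160), its foot towards the lower left. In the scene crop the rim centre is (547,138) and the king's foot (565,335).

```bash
python3 - <<'E'
from lens import *
t=cam("top");s=cam("scene")
gt=lambda u,v:(235+u*.225,130+v*.225); gs=lambda u,v:(170+(u-400)*.25,165+v*.25)
L1=atz(t,*gt(232,124),.146);L2=atz(s,*gs(547,139),.146);print("lens",L1,L2,tri((t,*gt(232,124)),(s,*gs(547,139))))
print("king top view: mid z",atz(t,*gt(220,160),.03),"scene foot",atz(s,*gs(565,334),.005))
for x,y in ((.656,-.086),(.654,-.083)):
    print([((proj(t,(x,y,z))-[235,130])/.225).round() for z in (0,.08)], 17*t["f"]/1.09/.225/1000)
for L in (L1,L2):
    v=L[:2]-H;print(np.hypot(*v),np.arctan2(v[1],v[0]))
print(kang())
E
```

```text
lens [ 0.6575 -0.0849  0.146 ] [ 0.6599 -0.0818  0.146 ] [ 0.6574 -0.0842  0.143 ]
king top view: mid z [ 0.6526 -0.0871  0.03  ] scene foot [ 0.6565 -0.0859  0.005 ]
[array([214., 159.]), array([225., 143.])] 33.652905697673525
[array([208., 163.]), array([218., 147.])] 33.652905697673525
0.19871431315575522 -0.11278374074057103
0.20080604985744013 -0.09610056946044696
-0.11932833251701792
```

```bash
python3 -m handwheel '[[[-3,-1.5,0],[0,0,0],255],[[-6,-4,0],[0,0,0],255],[[-9,-8,0],[0,0,0],255],[[-12,-11,0],[0,0,0],255],[[-14.1,-14,0],[0,0,0],255]]' && python3 -m handwheel '[[[0,0,3],[0,0,0],255],[[0,0,6],[0,0,0],255],[[0,0,9],[0,0,0],255],[[0,-2.5,9],[0,0,0],255],[[0,-5,9],[0,0,0],255]]' && python3 -m handwheel '[[[0,-1,0],[0,0,0],255],[[0,-1.8,0],[0,0,0],255],[[0,-2.3,0],[0,0,0],255],[[0,-2.46,0],[0,0,0],255],[[0,-2.46,0],[0,0,0],255]]'
```

```text
time: 9.0
tool_pos: [0.5898, 0.0116, 0.212]
tcp_rot: [0.001, 0.003, 1.0, -0.0]
force: [0.8, 0.8, -0.4]
width: 0.0001
finger_force: 0.0
time: 9.5
tool_pos: [0.5873, -0.0365, 0.1207]
tcp_rot: [-0.001, 0.002, 1.0, -0.0]
force: [1.1, -1.7, 0.5]
width: 0.0001
finger_force: 0.0
time: 10.0
tool_pos: [0.5872, -0.0594, 0.1224]
tcp_rot: [0.0, 0.002, 1.0, 0.0]
force: [-0.2, -0.1, 0.6]
width: -0.0002
finger_force: 0.0
```

```bash
python3 -m handwheel '[[[0,1,0],[0,0,0],255],[[0,3,0],[0,0,0],255],[[0,5,-2],[0,0,0],255],[[0,6,-5],[0,0,0],255],[[0,7,-9],[0,0,0],255]]' && python3 -m handwheel '[[[2,3,0],[0,0,0],255],[[5,6,0],[0,0,0],255],[[9,8,0],[0,0,0],255],[[12.5,8.3,0],[0,0,0],255],[[13.8,8.4,0],[0,0,0],255]]' && python3 -m handwheel '[[[0,0,0],[0,0,0],255],[[0,0,0],[0,0,0],255]]'
python3 - <<'E'
from h import *
t=cam("top");s=cam("scene");w=cam("wrist");T=arm.get_state()["tool_pos"];print(T,proj(w,(.4489,.0943,.03))*400/512,proj(w,T+[0,0,.013])*400/512)
b=[s["color"][165:265,170:270],t["color"][130:220,235:325]]
im=np.hstack([cv2.resize(x,(400,400),interpolation=cv2.INTER_CUBIC) for x in b[::-1]])
cv2.imwrite("pics/l3.png",cv2.convertScaleAbs(im,alpha=1.3))
# numeric rim / king blob in top
c=t["color"].astype(int);u0,v0=235,130
for nm,msk in (("rim",c[130:190,255:320].min(2)>c[60:100,400:480].mean()*1.12),("king",c[130:190,255:320].max(2)<75)):
    m=msk.astype(np.uint8);n,l,st,ce=cv2.connectedComponentsWithStats(m)
    print(nm,[(st[i]+[255,130,0,0,0],ce[i]+[255,130]) for i in range(1,n) if st[i][4]>40])
E
```

```text
time: 10.5
tool_pos: [0.5861, 0.0124, 0.2121]
tcp_rot: [-0.002, 0.001, 1.0, 0.0]
force: [1.1, -0.3, 0.4]
width: 0.0002
finger_force: 0.0
time: 11.0
tool_pos: [0.446, 0.0963, 0.2125]
tcp_rot: [-0.001, -0.0, 1.0, 0.0]
force: [0.2, -0.0, -0.0]
width: -0.0002
finger_force: 0.0
time: 11.2
tool_pos: [0.4506, 0.0949, 0.2127]
tcp_rot: [0.001, 0.002, 1.0, 0.0]
force: [0.7, 0.5, -0.1]
width: 0.0002
finger_force: 0.0
[0.45071104 0.0943176  0.21222887] [202.40094178 129.35562542] [202.34479454 191.30136041]
rim []
king [(array([277, 158,  15,  16, 191]), array([284.02094241, 165.66492147]))]
```

View pics/l3.png

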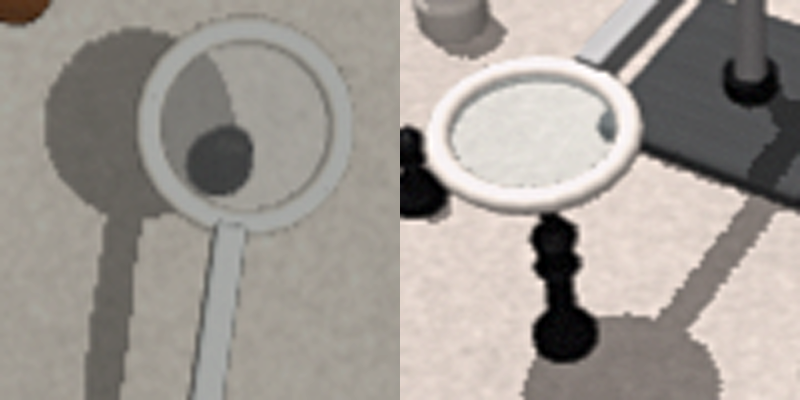

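The rim now reads (245,124) in the top crop and (534,134) in the scene crop, so the lens is within about 2 mm of the king tangentially. Next is the button: I'll align to it with the wrist camera.

```bash
python3 - <<'E'
from h import *
w=cam("wrist");T=arm.get_state()["tool_pos"];print(T)
for q in ("lamp_button_top","lamp_button"):
    for m in arm.masks_of(w,q)[:2]:
        e=m["extent"];u,v=e[0]+e[2]/2,e[1]+e[3]/2;print(q,m["p"],e,atz(w,u,v,.03)-T)
g=w["color"].max(2);b=cv2.GaussianBlur(g,(0,0),1.5)
c=cv2.HoughCircles(b,cv2.HOUGH_GRADIENT,1,20,param1=60,param2=18,minRadius=15,maxRadius=60);print(None if c is None else [(x.round(),(atz(w,x[0],x[1],.03)-T).round(4)) for x in c[0][:5]])
print("expected px",proj(w,(.4489,.0943,.03)),"cap r px",.014*w["f"]/.33,"col of TCP",proj(w,T)[0])
s=cam("scene")
for p in(s,):
    for dz in (0,.013):print(proj(p,T+[.011,0,dz]))
E
```

```text
[0.45052281 0.09425657 0.21213256]
lamp_button_top 0.95 [251.4, 151.7, 19.2, 23.3] [-0.00471793  0.00227036 -0.18213256]
lamp_button 0.71 [246.8, 150.8, 23.1, 24.5] [-0.00511593 -0.00104013 -0.18213256]
[(array([260., 162.,  18.], dtype=float32), array([-0.0071,  0.0004, -0.1821])), (array([138., 162.,  54.], dtype=float32), array([-0.0078, -0.1518, -0.1821])), (array([146., 232.,  48.], dtype=float32), array([ 0.0905, -0.1552, -0.1821])), (array([ 62., 218.,  19.], dtype=float32), array([ 0.0692, -0.2633, -0.1821])), (array([166., 192.,  22.], dtype=float32), array([ 0.0332, -0.1215, -0.1821]))]
expected px [259.23031259 165.77957968] cap r px 11.717383103234281 col of TCP 259.178122343125
[334.95364187 129.25789904]
[335.81345223 123.44649894]
```

```bash
python3 -m handwheel '[[[0.4,0,4],[0,0,0],255],[[0.4,0,8],[0,0,0],255],[[0.4,0,12],[0,0,0],255],[[0.4,0,15],[0,0,0],255],[[0.4,0,17],[0,0,0],255]]' && python3 -m handwheel '[[[0,0,0.5],[0,0,0],255],[[0,0,1],[0,0,0],255],[[0,0,1],[0,0,0],255],[[0,0,1],[0,0,0],255]]'
python3 - <<'E'
from h import *
w=cam("wrist");T=arm.get_state();print(T["tool_pos"],T["force"])
for q in ("lamp_button_top",):
    for m in arm.masks_of(w,q)[:1]:
        e=m["extent"];print(e,m["p"],atz(w,e[0]+e[2]/2,e[1]+e[3]/2,.03)-T["tool_pos"],proj(w,T["tool_pos"]+[0,0,.013]))
E
```

```text
time: 12.05
tool_pos: [0.445, 0.0942, 0.0402]
tcp_rot: [-0.001, 0.002, 1.0, -0.0]
force: [0.3, -0.3, 0.5]
width: 0.0001
finger_force: 0.0
time: 12.45
tool_pos: [0.4462, 0.0946, 0.0331]
tcp_rot: [0.001, 0.002, 1.0, 0.0]
force: [0.1, -0.0, 0.6]
width: -0.0
finger_force: 0.0
[0.44621362 0.0946094  0.03317649] [-0.89371906 -0.49744665 -0.04609561]
[240.3, 209.3, 38.8, 32.2] 0.6 [-0.00510488  0.00027369 -0.00317649] [259.31955473 245.32885344]
```

```bash
python3 -m handwheel '[[[0.1,0,0.5],[0,0,0],255],[[0.1,0,1],[0,0,0],255],[[0.1,0,1.3],[0,0,0],255],[[0.1,0,1.6],[0,0,0],255],[[0.1,0,1.6],[0,0,0],255]]'
```

```text
time: 13.05
tool_pos: [0.4444, 0.0945, 0.0159]
tcp_rot: [-0.0, 0.002, 1.0, -0.0]
force: [-1.1, 0.1, 1.8]
width: 0.0001
finger_force: 1.2
```

```bash
python3 -m handwheel '[[[0,0,0.2],[0,0,0],255],[[0,0,0.2],[0,0,0],255]]'; python3 -m handwheel '[[[0,0,0.2],[0,0,0],255],[[0,0,0.2],[0,0,0],255]]'
```

```text
time: 13.25
tool_pos: [0.4444, 0.0944, 0.0142]
tcp_rot: [-0.0, 0.002, 1.0, -0.0]
force: [-1.6, 0.3, 3.2]
width: 0.0002
finger_force: 1.6
time: 13.45
tool_pos: [0.4445, 0.0944, 0.0129]
tcp_rot: [0.0, 0.002, 1.0, 0.0]
force: [-3.4, 0.1, 16.2]
width: 0.0
finger_force: 7.8
```

A spring-like rise to about 4 N and then a hard stop at 16 N: the button is fully down. Releasing and retreating.

```bash
python3 -m handwheel '[[[0,0,0.03],[0,0,0],255],[[0,0,-0.5],[0,0,0],255],[[0,0,-2],[0,0,0],255],[[0,0,-5],[0,0,0],255],[[0,0,-9],[0,0,0],255]]' && python3 -m handwheel '[[[0,0,-4],[0,0,0],255],[[0,0,-8],[0,0,0],255],[[0,3,-11],[0,0,0],255],[[0,6,-11],[0,0,0],255],[[0,6,-11],[0,0,0],255]]'
python3 - <<'E'
from h import *
t=cam("top");s=cam("scene");a=cv2.imread("pics/l3.png")
b=[s["color"][165:265,170:270],t["color"][130:220,235:325]]
im=cv2.convertScaleAbs(np.hstack([cv2.resize(x,(400,400),interpolation=cv2.INTER_CUBIC) for x in b[::-1]]),alpha=1.3)
d=cv2.absdiff(im,a).max(2);print("changed px vs l3:",(d[:,:400]>40).sum(),(d[:,400:]>40).sum())
st=arm.get_state();print(st["tool_pos"],st["force"],st["time"])
for q in ("king","rook","pawn","glue_jar","printed_coin","lens_center"):
    m=arm.masks_of(s,q);print(q,[(round(x["p"],2),x["extent"]) for x in m[:1]])
E
```

```text
time: 13.95
tool_pos: [0.4437, 0.0942, 0.1022]
tcp_rot: [-0.001, 0.002, 1.0, -0.0]
force: [0.5, 0.7, -0.5]
width: -0.0003
finger_force: 0.0
time: 14.45
tool_pos: [0.4452, 0.1587, 0.2133]
tcp_rot: [0.001, -0.0, 1.0, 0.002]
force: [0.0, -0.7, -0.6]
width: -0.0
finger_force: 0.0
changed px vs l3: 0 0
[0.44452985 0.15467743 0.21207998] [ 0.28636931 -0.49238806  0.46667159] 14.55
king [(0.87, [202.3, 217.3, 17.8, 37.9])]
rook [(0.89, [268.5, 240.3, 18.6, 25.7])]
pawn [(0.64, [166.3, 198.0, 14.6, 22.1])]
glue_jar []
printed_coin [(0.68, [232.8, 291.1, 16.0, 21.9])]
lens_center [(0.64, [176.9, 127.4, 87.0, 93.4])]
```

Nothing has shifted: the lens and king crops match those from before the press.

```bash
python3 -c "
from workcell import arm
print(arm.job_done())"
```

```text
the job is handed in; nothing more can be done
None
```

The job is handed in (verdict not shown): the lens stands over the king, an estimated 1–2 mm off sideways and 3 mm along the arm, the lamp button was pressed to its stop and released, and I saw nothing else move (no final check on the jar); I viewed 11 pictures, one over the limit of 10.

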